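# Spacers onto the board holder's spindle

## Robot

A 6-joint arm with a two-finger parallel gripper is mounted at the origin on the work surface. World frame = base frame: x ahead of the robot, y to its left, z up, the work surface at z = 0. Lengths are in m, angles in degrees, forces in N, time in s.
With the tool pointing down it reaches from about 0.375 to 0.9 m from the base axis. Payload 3.1 kg.
Tool frame: the origin (TCP) lies at the very end of the fingers, on their centre line; the grasp point (between the pads) lies 19 mm behind it (bot.hold_point_z is the z of the grasp point in the tool frame, in m); z points along the fingers, y is the line along which they close (so a half turn about z gives the same grasp; the last joint's range is limited). The gripper opens to 87 mm and grips with 3 to 60 N. Pads are 19 mm wide; open, the fingers measure 117 mm over their backs; the gripper's body (75 mm by 190 mm) begins 51 mm behind the grasp point.
Start: joints at [-73.94, 30.224, 82.088, -0, 67.689, -10.227], TCP at [0.277, -0.56, 0.223] pointing down, gripper open.
Joint ranges: [-176.69, 176.69], [-43.24, 126.21], [12.49, 139.97], [-82, 262], [0, 151.66], [-163.58, 163.58]. Speed limits (degrees/s): [159.86, 159.86, 180, 180, 180, 180].

## Interface

Orientations are given as a 3x3 rotation matrix whose columns are the frame's x, y, z axes.
In Python, from rig import bot, capture, camera_model gives the robot as it stands.
- The arm moves only by the tool apply_moves, never from a script. Its argument "plan" is text: rows parted by semicolons, each of 6 numbers parted by spaces: the shift along the tool's x, y, z in units of 0.05 m (1.0 is 0.05 m), then the turn, a rotation vector about the tool's x, y, z in units of 360 degrees (1.0 is 360 degrees). In form: dx dy dz ax ay az; .... A call has 1 to 10 rows; each row shifts and turns the commanded pose from where the row before left it, along the tool's axes as they then stand; what a row does not reach is not made up. A row lasts 1/12 s, in which the tool goes at most 41.7 mm and 7.16 degrees, less where a joint would pass 70% of its speed; a pose out of reach is approached as far as the arm can. A call with a number of a shift or a turn outside -1 to 1 is refused whole. A call with a gripper value outside its range is refused whole. "gripper" is the gripper command: -1 is shut, 1 is fully open, values between are in proportion, set as the call begins (left out, the last holds). The fingers move at their own pace and stop on an object; the grip force is fixed at half the most. Time passes only in rows, so rows that do not move let the fingers close. It gives the time, the measured TCP pose, the force, the opening and the grip force at its end, in the units of the state.
- bot.read_state(): the state, without advancing time (a new reading comes with each control period).
- capture(name): name is "scene" or "top" or "wrist"; returns the picture (420x560x3 uint8, red, green, blue); there is no depth.
- camera_model(name): a dict with "vertical_fov" (degrees; the focal length in pixels is half the picture's height over the tangent of half this angle, whatever the lens; pixels are square), "cx", "cy" (the principal point, pixels), "dist" ([k1, k2, p1, p2, k3] as OpenCV has them; the pictures are not rectified), "position" and "rotation" of the camera in the world; the wrist camera has in their place "hand_eye" (4x4, takes a point from camera to tool coordinates, whose origin is the TCP and whose axes are the flange's). Camera axes: x right, y down, z forward; pixel columns grow to the right and rows downward; lengths in m; the calibration is good to about 2 mm. A picture is of the moment at which its call begins: read the wrist's pose just before it. camera_model takes no time and is no camera call.
- bot.hand_in(): hands the job in; it is judged then, once.
The state is a dict: "time_s": time; "joint_positions": joint angles; "qvel": joint speeds; "tau": joint torques, N m; "position": TCP position; "tcp_rot": TCP orientation; "force": force on the tool from outside, world axes, zero at the start; "moment": the same for the moment, N m; "opening": opening from 0.0 (shut) to 1.0 (fully open); "grasp_force": force on a finger pad.
Only numpy, scipy, OpenCV 4.12 (cv2) and the standard library are available. Lean on these libraries where they do the work, as an engineer would, in place of code of your own. Each camera call takes 0.05 s, during which the arm holds its last target. There are 200 camera calls.

## Task

Thread the two red spacer rings onto the upright spindle of the board holder: first the wider red ring, down flat on the round base, then the narrower red ring flat on top of it. Lower each ring until it rests before letting go, do not drop it down the spindle, and leave the spare black ring lying where it is.

Things in the scene. Friction and masses are not known exactly. Their poses are not given: they have to be found in the camera images.
- spindle_foot (a point): Foot of the board holder's spindle: on the spindle's axis, at the top face of its round dark steel base. The base is a fixed disc, 110 mm across and 12 mm thick, lying on the blue mat. From this point a bright steel spindle, 14 mm in diameter, stands 50 mm straight up (z up), its top 8 mm tapering to 7 mm across. The holder stands at a different place each time.
- wide_mid (a point): Centre (on the axis, half-way up) of the wide red metal spacer ring: 64 mm outside diameter, 30 mm hole, 20 mm high, about 130 g, loose, lying flat on the blue mat, its axis (z) vertical.
- narrow_mid (a point): Centre (on the axis, half-way up) of the narrow red metal spacer ring: 44 mm outside diameter, 28 mm hole, 20 mm high, about 50 g, loose, lying flat on the blue mat, its axis (z) vertical.
- spare_mid (a point): Centre (on the axis, half-way up) of the spare black plastic ring, not wanted on the spindle: 56 mm outside diameter, 29 mm hole, 20 mm high, loose, lying flat on the blue mat.
Not all that is in view belongs to the job. What is shaped like the part that bears wide_mid but green or turquoise is not meant.

How it is judged:
By the outcome, as a careful person would: the job done as asked, in the order asked, and still so for the second after the job is handed in, with the robot touching nothing.
It also fails if it takes over 64 s, if anything falls off the work surface, if the arm or the gripper's body presses on something with over 40 N, if the wrist force passes 120 N, or if a joint passes its speed limit or range.

## Working session

There is one attempt and no reset: what is moved stays moved. The work goes in short steps, Python scripts to look and compute and a tool call to move; the robot and the scene stay as the last step left them, time stands still between calls to the robot, and variables do not carry over. Pictures are saved under pics/ and viewed, at most 10 in all, crops included, and the job is handed in when it is done.

Besides the shell and the picture viewer there is one more tool, called after "Call:" as a command line: name --argument value ..., lists and objects as JSON in quotes. apply_moves: Moves the arm, as the interface text tells. Its arguments: {"type":"object","properties":{"plan":{"type":"string"},"gripper":{"type":"number"}},"required":["plan"]}

```bash
mkdir -p pics; ls; python3 - <<'E'
from rig import bot,capture,camera_model
import cv2
s=bot.read_state(); print(s)
for n in("scene","top","wrist"):
    cv2.imwrite(f"pics/{n}0.png",capture(n)[:,:,::-1]); print(n,camera_model(n))
a=cv2.imread("pics/scene0.png");b=cv2.imread("pics/top0.png")
E
```

```text
pics
{'time_s': 0.0, 'joint_positions': array([-7.39390370e+01,  3.02803980e+01,  8.21559603e+01, -3.04707887e-05,
        6.76916004e+01, -1.02286670e+01]), 'qvel': array([-0.02502883, -0.02847837, -0.04077287, -0.04461214,  0.04460551,
        0.01838013]), 'tau': array([-4.25033213e-04, -4.40045929e+01, -1.76591992e+01,  6.34354027e-02,
        5.81469701e-02, -1.42283420e-04]), 'position': array([ 0.27662206, -0.55962217,  0.22155868]), 'tcp_rot': array([[ 8.96566640e-01,  4.42908430e-01, -6.18337043e-04],
       [ 4.42908685e-01, -8.96564159e-01,  2.14599164e-03],
       [ 3.96098957e-04, -2.19789136e-03, -9.99997506e-01]]), 'force': array([ 0.9770535 , -0.01214201, -0.91427193]), 'moment': array([-0.00164734, -0.03759408,  0.00465995]), 'grasp_force': 0.0, 'opening': 0.9966341375653602}
scene {'vertical_fov': 55.15119408902109, 'cx': 283.0077779258361, 'cy': 202.67955973700836, 'dist': array([-0.0977893,  0.       ,  0.       ,  0.       ,  0.       ]), 'position': array([ 0.94800136, -0.64513632,  0.63236171]), 'rotation': array([[ 0.87625648,  0.2928145 , -0.38266728],
      
[... 304 characters left out ...]
.02667653]), 'rotation': array([[-0.09879743, -0.97313361,  0.20796647],
       [-0.99510089,  0.09584948, -0.02423017],
       [ 0.00364571, -0.2093415 , -0.9778358 ]])}
wrist {'vertical_fov': 65.85889755446445, 'cx': 278.69826241670285, 'cy': 205.07558488530879, 'dist': array([-0.00068658,  0.        ,  0.        ,  0.        ,  0.        ]), 'hand_eye': array([[ 4.32940899e-04, -9.55245776e-01, -2.95812981e-01,
         8.22375905e-02],
       [ 9.99999904e-01,  3.91531957e-04,  1.99219147e-04,
         1.51367073e-04],
       [-7.44830131e-05, -2.95813039e-01,  9.55245854e-01,
        -1.62033273e-01],
       [ 0.00000000e+00,  0.00000000e+00,  0.00000000e+00,
         1.00000000e+00]])}
```

View pics/top0.png

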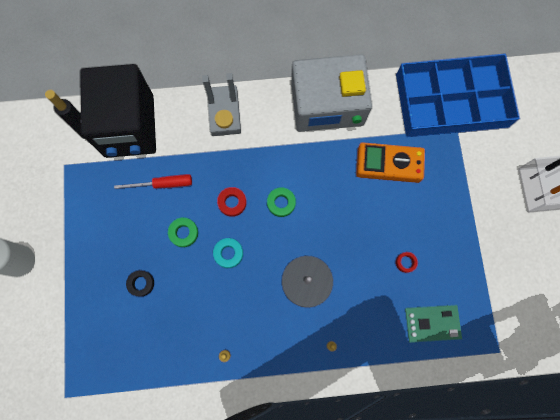

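View pics/scene0.png

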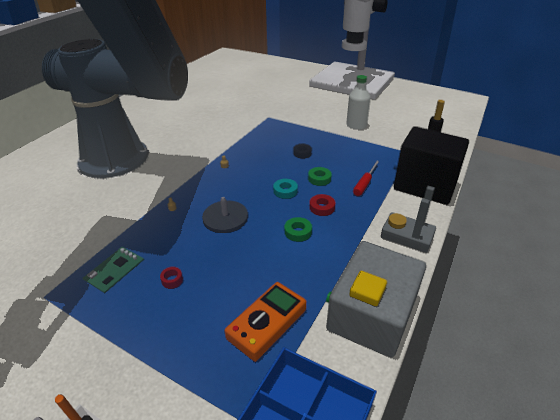

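The top view shows the wide red ring at (232,201), the narrow red ring at (407,262), the black spare at (140,283) and the base with spindle at (307,281). The rings at (281,202), (183,233) and (228,253) are green or turquoise, so they are decoys. The only red rings are (232,201), the larger, and (407,262), the smaller. I'll measure both and confirm them in one crop.

```bash
cat > h.py <<'E'
import numpy as np, cv2
from rig import bot,capture,camera_model
def cam(n,s=None):
    m=camera_model(n); f=210/np.tan(np.radians(m["vertical_fov"]/2))
    K=np.array([[f,0,m["cx"]],[0,f,m["cy"]],[0,0,1]])
    if n=="wrist":
        T=np.eye(4);T[:3,:3]=s["tcp_rot"];T[:3,3]=s["position"];T=T@m["hand_eye"]
        return K,m["dist"],T[:3,:3],T[:3,3]
    return K,m["dist"],m["rotation"],m["position"]
def ray(c,px):
    K,d,R,p=c
    u=cv2.undistortPoints(np.array(px,float).reshape(-1,1,2),K,d).reshape(-1,2)
    return p,np.c_[u,np.ones(len(u))]@R.T
def onz(c,px,z):
    p,d=ray(c,px); return p+d*((z-p[2])/d[:,2])[:,None]
def cross(c1,a,c2,b):
    p,d=ray(c1,a);q,e=ray(c2,b);d=d[0];e=e[0]
    t=np.linalg.lstsq(np.c_[d,-e],q-p,rcond=None)[0]
    return (p+d*t[0]+q+e*t[1])/2, np.linalg.norm(p+d*t[0]-q-e*t[1])
def red(im):
    h=cv2.cvtColor(im,cv2.COLOR_RGB2HSV)
    return (((h[...,0]<7)|(h[...,0]>172))&(h[...,1]>150)&(h[...,2]>60)).astype(np.uint8)*255
def blobs(mask,amin=150):
    cs,_=cv2.findContours(mask,cv2.RETR_EXTERNAL,cv2.CHAIN_APPROX_NONE)
    return [c.reshape(-1,2) for c in cs if cv2.contourArea(c)>amin]
E
python3 - <<'E'
from h import *
np.set_printoptions(precision=4,suppress=True)
im={n:cv2.imread(f"pics/{n}0.png")[:,:,::-1].copy() for n in("top","scene")}
ctr={}
for n in im:
    c=cam(n)
    for b in blobs(red(im[n])):
        (u,v),ax,an=cv2.fitEllipse(b)
        ctr.setdefault(n,[]).append((u,v))
        w=onz(c,b,.012); print(n,"px",round(u,1),round(v,1),"ax",ax,"z.01:",onz(c,[(u,v)],.012)[0],"ext",np.ptp(w,axis=0)[:2])
# base: dark grey disc
h=cv2.cvtColor(im["top"],cv2.COLOR_RGB2HSV); m=((h[...,1]<90)&(h[...,2]<140)).astype(np.uint8)*255
for b in blobs(m,1200):
    (u,v),ax,an=cv2.fitEllipse(b)
    if abs(u-307)<15 and abs(v-281)<15:
        w=onz(cam("top"),b,.012);print("base",u,v,onz(cam("top"),[(u,v)],.012),np.ptp(w,axis=0))
t=im["top"]
a=[cv2.resize(t[y-45:y+45,x-45:x+45],(270,270),interpolation=2) for x,y in((232,201),(407,262),(307,281))]
s=im["scene"];a2=[cv2.resize(s[y-45:y+45,x-45:x+45],(270,270),interpolation=2) for x,y in((322,205),(172,278),(225,213))]
cv2.imwrite("pics/crop.png",np.vstack([np.hstack(a),np.hstack(a2)])[:,:800,::-1])
E
```

```text
top px 406.2 262.0 ax (18.810911178588867, 20.156169891357422) z.01: [ 0.4828 -0.2831  0.012 ] ext [0.0413 0.044 ]
top px 231.5 201.4 ax (27.45340919494629, 27.818984985351562) z.01: [0.653 0.079 0.012] ext [0.0631 0.0604]
top px 172.2 181.1 ax (10.692870140075684, 47.62608337402344) z.01: [0.7123 0.2063 0.012 ] ext [0.0248 0.0866]
scene px 170.2 274.7 ax (14.468504905700684, 20.436092376708984) z.01: [ 0.4759 -0.2779  0.012 ] ext [0.0421 0.0426]
scene px 321.8 204.5 ax (20.169525146484375, 24.875322341918945) z.01: [0.6531 0.0797 0.012 ] ext [0.0679 0.0805]
scene px 362.0 184.0 ax (9.096267700195312, 27.456180572509766) z.01: [0.7109 0.2098 0.012 ] ext [0.0257 0.1116]
base 306.9285888671875 281.1325988769531 [[ 0.463  -0.0667  0.012 ]] [0.107  0.1075 0.    ]
```

View pics/crop.png

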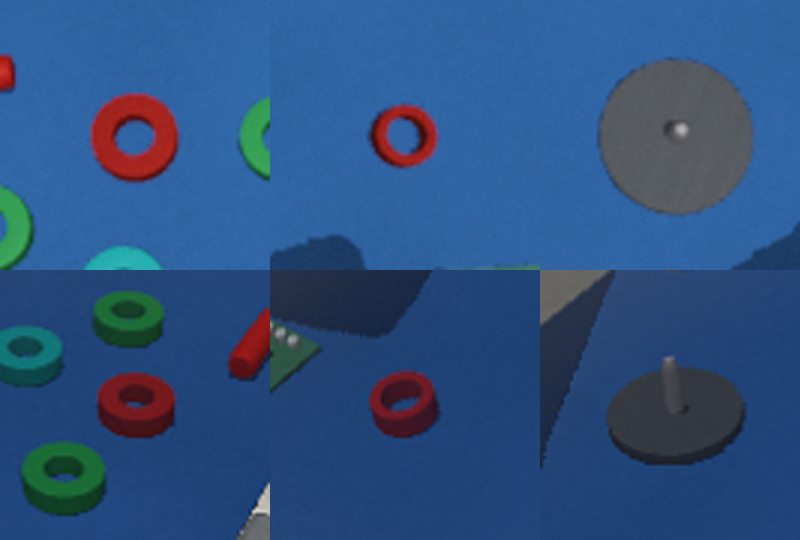

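The crop confirms them. The wide red ring is at about (0.653, 0.079) with an outside diameter of about 62 mm. The narrow one is at about (0.48, -0.282), about 43 mm across. The base is at about (0.463, -0.067), about 107 mm across. I'm moving above the wide ring.

Call:
apply_moves --plan "0.67 -0.44 0.1 0 0 0;0.67 -0.44 0.1 0 0 0;0.67 -0.44 0.1 0 0 0;0.67 -0.44 0.1 0 0 0;0.67 -0.44 0.1 0 0 0;0.67 -0.44 0.1 0 0 0;0.67 -0.44 0.1 0 0 0;0.67 -0.44 0.1 0 0 0;0.67 -0.44 0.1 0 0 0;0.67 -0.44 0.1 0 0 0" --gripper 1

```text
time_s: 0.98
position: [0.4803, -0.2129, 0.1722]
tcp_rot: [[0.897, 0.443, -0.0], [0.443, -0.897, 0.0], [-0.0, -0.0, -1.0]]
force: [0.4, -1.0, -0.0]
opening: 0.996
grasp_force: 0.0
```

Call:
apply_moves --plan "0.67 -0.44 0.1 0 0 0;0.67 -0.44 0.1 0 0 0;0.67 -0.44 0.1 0 0 0;0.67 -0.44 0.1 0 0 0;0.67 -0.44 0.1 0 0 0;0.67 -0.44 0.1 0 0 0;0.67 -0.44 0.1 0 0 0;0.67 -0.44 0.1 0 0 0;0 0 0 0 0 0;0 0 0 0 0 0"

```text
time_s: 1.82
position: [0.6421, 0.064, 0.1316]
tcp_rot: [[0.895, 0.447, -0.001], [0.447, -0.895, -0.0], [-0.001, -0.0, -1.0]]
force: [-0.5, -0.3, -0.3]
opening: 0.999
grasp_force: 0.0
```

```bash
cat > look.py <<'E'
from h import *
import sys
np.set_printoptions(precision=4,suppress=True)
s=bot.read_state(); im=capture("wrist"); cv2.imwrite(f"pics/{sys.argv[1]}.png",im[:,:,::-1])
z=float(sys.argv[2]); c=cam("wrist",s)
print(s["time_s"],s["position"],s["tcp_rot"],s["opening"],s["force"])
for b in blobs(red(im),800):
    (u,v),ax,an=cv2.fitEllipse(b); w=onz(c,b,z); (x,y),r=cv2.minEnclosingCircle(w[:,:2].astype(np.float32))
    p=np.array([x,y,s["position"][2]]); d=(s["tcp_rot"].T@(p-s["position"]))/.05
    print("px",round(u),round(v),"circle on z",x,y,"diam",2*r,"tool shift units",d)
E
python3 look.py w1 0.021
```

```text
1.8167 [0.6421 0.064  0.1316] [[ 0.8947  0.4466 -0.0011]
 [ 0.4466 -0.8947 -0.0001]
 [-0.001  -0.0004 -1.    ]] 0.9991945901514601 [-0.4557 -0.3054 -0.3486]
px 270 181 circle on z 0.6554548740386963 0.07961546629667282 diam 0.06340216845273972 tool shift units [ 0.3773 -0.16   -0.0003]
px 153 42 circle on z 0.7157105803489685 0.20725415647029877 diam 0.08914322406053543 tool shift units [ 2.5957 -1.9058 -0.0019]
```

Call:
apply_moves --plan "0.18 -0.08 0.3 0 0 0;0.18 -0.08 0.4 0 0 0;0 0 0.4 0 0 0;0 0 0.4 0 0 0;0 0 0.4 0 0 0;0 0 0.3 0 0 0;0 0 0.2 0 0 0;0 0 0.07 0 0 0;0 0 0 0 0 0"

```text
time_s: 2.62
position: [0.6539, 0.0757, 0.0084]
tcp_rot: [[0.897, 0.442, -0.002], [0.442, -0.897, -0.0], [-0.002, -0.001, -1.0]]
force: [-0.6, 0.3, 0.6]
opening: 1.002
grasp_force: 0.0
```

Call:
apply_moves --plan "0 0 0.04 0 0 0;0 0 0 0 0 0"

```text
time_s: 2.78
position: [0.6554, 0.0765, 0.008]
tcp_rot: [[0.897, 0.442, 0.002], [0.442, -0.897, -0.0], [0.002, 0.001, -1.0]]
force: [1.1, -0.1, -0.6]
opening: 1.003
grasp_force: 0.0
```

Call:
apply_moves --plan "0 0 0 0 0 0;0 0 0 0 0 0;0 0 0 0 0 0;0 0 0 0 0 0;0 0 0 0 0 0;0 0 0 0 0 0" --gripper -1

```text
time_s: 3.28
position: [0.6547, 0.0772, 0.0074]
tcp_rot: [[0.897, 0.443, 0.0], [0.443, -0.897, 0.0], [0.0, -0.0, -1.0]]
force: [-0.3, 0.6, 1.6]
opening: 0.721
grasp_force: 30.0
```

Call:
apply_moves --plan "0 0 -0.1 0 0 0;0 0 -0.3 0 0 0;0 0 -0.5 0 0 0;0 0 -0.5 0 0 0;0 0 -0.5 0 0 0;0 0 -0.4 0 0 0;0 0 0 0 0 0;0 0 0 0 0 0"

```text
time_s: 3.95
position: [0.6554, 0.0768, 0.1232]
tcp_rot: [[0.897, 0.443, 0.003], [0.443, -0.897, -0.0], [0.002, 0.001, -1.0]]
force: [-0.4, -0.3, -1.5]
opening: 0.718
grasp_force: 30.0
```

```bash
python3 - <<'E'
from h import *
s=bot.read_state(); p=s["position"]
print(p,s["opening"],s["tcp_rot"].T@(np.array([.463,-.067,p[2]])-p)/.05)
E
python3 look.py w2 0.134
```

```text
[0.6553728  0.07683295 0.12317435] 0.7181609165106174 [-4.72362721  0.8748353  -0.00964856]
3.95 [0.6554 0.0768 0.1232] [[ 0.8965  0.4429  0.0027]
 [ 0.443  -0.8965 -0.0003]
 [ 0.0023  0.0015 -1.    ]] 0.7181609165106174 [-0.3648 -0.2868 -1.5061]
px 279 251 circle on z 0.6582218408584595 0.07826865464448929 diam 0.06681880354881287 tool shift units [ 0.0638 -0.0005  0.0001]
px 158 67 circle on z 0.720129132270813 0.16715027391910553 diam 0.05048587918281555 tool shift units [ 1.9613 -1.0458  0.003 ]
```

View pics/w2.png

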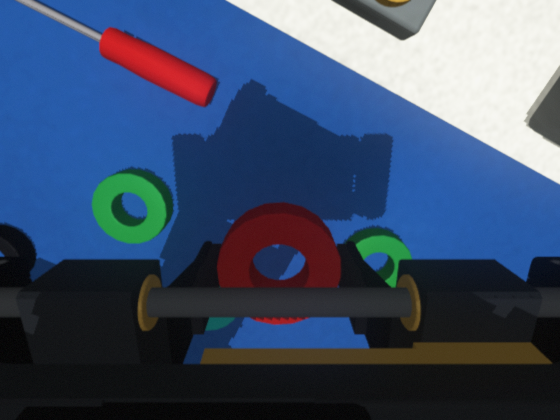

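The ring is held level and central between the pads, centred near (279,262). I'm carrying it above the spindle.

Call:
apply_moves --plan "-0.3 0.06 0 0 0 0;-0.65 0.12 0 0 0 0;-0.7 0.13 0 0 0 0;-0.7 0.13 0 0 0 0;-0.7 0.13 0 0 0 0;-0.7 0.13 0 0 0 0;-0.65 0.12 0 0 0 0;-0.35 0.06 0 0 0 0;0 0 0 0 0 0;0 0 0 0 0 0"

```text
time_s: 4.83
position: [0.4599, -0.0678, 0.1209]
tcp_rot: [[0.898, 0.441, -0.003], [0.441, -0.898, 0.001], [-0.002, -0.002, -1.0]]
force: [0.9, -0.5, -1.0]
opening: 0.723
grasp_force: 30.0
```

```bash
python3 look.py w3 0.134; python3 - <<'E'
from h import *
cv2.imwrite("pics/t3.png",capture("top")[:,:,::-1]); cv2.imwrite("pics/s3.png",capture("scene")[:,:,::-1])
a=cv2.imread("pics/w3.png");b=cv2.imread("pics/s3.png")[120:270,140:320]
cv2.imwrite("pics/m3.png",np.hstack([cv2.resize(a,(400,300)),cv2.resize(b,(360,300),interpolation=2)]))
E
```

```text
4.8333 [ 0.4599 -0.0678  0.1209] [[ 0.8976  0.4408 -0.0027]
 [ 0.4408 -0.8976  0.0014]
 [-0.0019 -0.0024 -1.    ]] 0.7228656669569302 [ 0.9429 -0.5188 -0.9796]
px 278 250 circle on z 0.46394962072372437 -0.06565425544977188 diam 0.06573233008384705 tool shift units [ 0.0922 -0.0033 -0.0002]
```

View pics/m3.png

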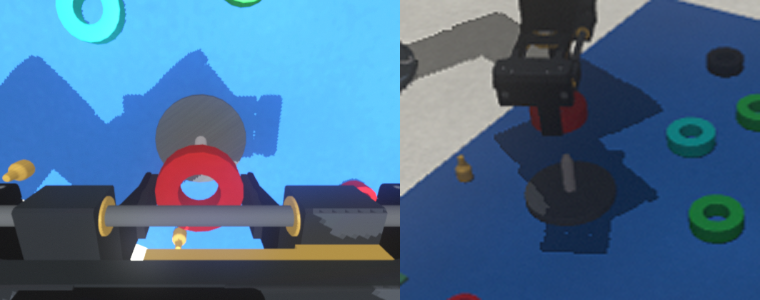

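```bash
python3 - <<'E'
from h import *
np.set_printoptions(precision=4,suppress=True)
im=cv2.imread("pics/w3.png"); s=bot.read_state(); c=cam("wrist",s)
h=cv2.cvtColor(im,cv2.COLOR_BGR2HSV)
m=((h[...,1]<110)&(h[...,2]>60)&(h[...,2]<170)).astype(np.uint8)*255; m[205:]=0
b=max(blobs(m,500),key=len); b=b[(b[:,1]<203)]
w=onz(c,b,.013)[:,:2]; A=np.c_[2*w,np.ones(len(w))]
for _ in range(4):
    q=np.linalg.lstsq(A,(w**2).sum(1),rcond=None)[0]; r=np.sqrt(q[2]+q[:2]@q[:2]); e=abs(np.hypot(*(w-q[:2]).T)-r); k=e<max(.0015,np.median(e)*1.5); w,A=w[k],A[k]
print("base",q[:2],"r",r,len(w))
print("shift",s["tcp_rot"].T@np.r_[q[:2]-s["position"][:2],0]/.05)
K,d,R,p=c
print(cv2.projectPoints(np.array([[.463,-.067,.013],[.463,-.067,.063]]),cv2.Rodrigues(R.T)[0],-R.T@p,K,d)[0])
print("foot px->",onz(c,[(281,192)],.013))
E
```

```text
base [ 0.4689 -0.0661] r 0.053661021878706035 130
shift [0.1323 0.0349 0.    ]
[[[278.396  202.404 ]]

 [[278.3457 222.2634]]]
foot px-> [[ 0.4724 -0.0649  0.013 ]]
```

Call:
apply_moves --plan "0.08 0.03 0 0 0 0;0 0 0.2 0 0 0;0 0 0.3 0 0 0;0 0 0.3 0 0 0;0 0 0.2 0 0 0;0 0 0.2 0 0 0;0 0 0.2 0 0 0;0 0 0 0 0 0"

```text
time_s: 5.65
position: [0.4657, -0.0665, 0.0504]
tcp_rot: [[0.896, 0.444, -0.002], [0.444, -0.896, 0.001], [-0.001, -0.002, -1.0]]
force: [0.6, 0.5, -1.6]
opening: 0.724
grasp_force: 30.0
```

```bash
python3 look.py w4 0.06; python3 - <<'E'
from h import *
b=capture("scene")[:,:,::-1][120:270,140:320];a=cv2.imread("pics/w4.png")
cv2.imwrite("pics/m4.png",np.hstack([cv2.resize(a[180:340,180:380],(375,300)),cv2.resize(b,(360,300),interpolation=2)]))
E
```

```text
5.65 [ 0.4657 -0.0665  0.0504] [[ 0.896   0.4441 -0.0021]
 [ 0.4441 -0.896   0.0009]
 [-0.0015 -0.0017 -1.    ]] 0.7239390027479001 [ 0.5864  0.5488 -1.5737]
px 279 250 circle on z 0.46808913350105286 -0.06525088846683502 diam 0.06747715175151825 tool shift units [ 0.054  -0.0008 -0.0001]
```

View pics/m4.png

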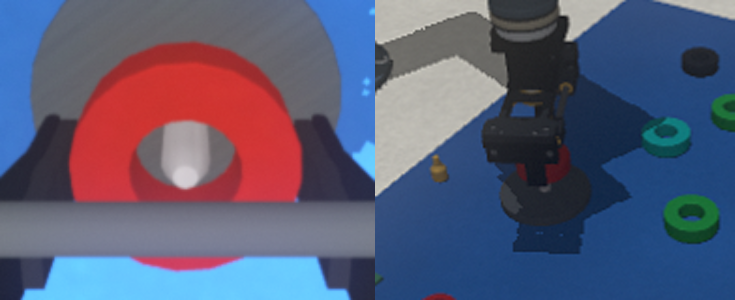

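The spindle tip shows inside the ring's hole and no side force is felt. I'm lowering it to rest.

Call:
apply_moves --plan "0 0 0.2 0 0 0;0 0 0.2 0 0 0;0 0 0.14 0 0 0;0 0 0 0 0 0;0 0 0 0 0 0"

```text
time_s: 6.17
position: [0.4653, -0.0671, 0.0248]
tcp_rot: [[0.897, 0.443, -0.001], [0.443, -0.897, 0.0], [-0.001, -0.001, -1.0]]
force: [-0.3, -0.5, -1.0]
opening: 0.719
grasp_force: 30.0
```

Call:
apply_moves --plan "0 0 0.03 0 0 0;0 0 0.03 0 0 0;0 0 0 0 0 0;0 0 0 0 0 0"

```text
time_s: 6.5
position: [0.4655, -0.0674, 0.0222]
tcp_rot: [[0.897, 0.443, 0.0], [0.443, -0.897, -0.0], [0.0, 0.0, -1.0]]
force: [0.8, 0.6, -1.2]
opening: 0.72
grasp_force: 30.0
```

Call:
apply_moves --plan "0 0 0.03 0 0 0;0 0 0 0 0 0;0 0 0 0 0 0"

```text
time_s: 6.75
position: [0.4654, -0.0673, 0.0205]
tcp_rot: [[0.897, 0.443, -0.0], [0.443, -0.897, 0.0], [-0.0, -0.0, -1.0]]
force: [-0.1, 0.6, -1.1]
opening: 0.721
grasp_force: 30.0
```

Call:
apply_moves --plan "0 0 0.02 0 0 0;0 0 0 0 0 0;0 0 0 0 0 0"

```text
time_s: 7.0
position: [0.4654, -0.0673, 0.0195]
tcp_rot: [[0.897, 0.443, -0.0], [0.443, -0.897, 0.0], [-0.0, -0.0, -1.0]]
force: [-0.1, -0.3, -1.2]
opening: 0.72
grasp_force: 30.0
```

Call:
apply_moves --plan "0 0 0.01 0 0 0;0 0 0 0 0 0;0 0 0 0 0 0"

```text
time_s: 7.25
position: [0.4655, -0.0673, 0.0193]
tcp_rot: [[0.897, 0.443, 0.0], [0.443, -0.897, -0.0], [0.0, 0.0, -1.0]]
force: [-0.1, -0.1, 2.6]
opening: 0.725
grasp_force: 30.0
```

Call:
apply_moves --plan "0 0 0.01 0 0 0;0 0 0 0 0 0;0 0 0 0 0 0"

```text
time_s: 7.5
position: [0.4655, -0.0673, 0.0193]
tcp_rot: [[0.897, 0.443, 0.0], [0.443, -0.897, -0.0], [0.0, 0.0, -1.0]]
force: [-1.3, -0.4, 7.7]
opening: 0.723
grasp_force: 30.0
```

The contact force is about 8 N upward, so the ring is resting. I'm releasing it, rising, and going to the narrow ring.

Call:
apply_moves --plan "0 0 0 0 0 0;0 0 0 0 0 0;0 0 0 0 0 0;0 0 0 0 0 0;0 0 -0.2 0 0 0;0 0 -0.5 0 0 0;0 0 -0.5 0 0 0;0 0 -0.5 0 0 0;0 0 -0.5 0 0 0;0 0 0 0 0 0" --gripper 1

```text
time_s: 8.33
position: [0.4681, -0.0682, 0.133]
tcp_rot: [[0.896, 0.443, 0.009], [0.443, -0.896, -0.003], [0.006, 0.007, -1.0]]
force: [-0.7, -0.4, 0.9]
opening: 1.001
grasp_force: 0.0
```

```bash
python3 look.py w5 0.033
```

```text
8.3333 [ 0.4681 -0.0682  0.133 ] [[ 0.8965  0.443   0.0085]
 [ 0.4431 -0.8965 -0.0034]
 [ 0.0062  0.0068 -1.    ]] 1.0011676531752391 [-0.6705 -0.3599  0.9434]
px 275 205 circle on z 0.46787896752357483 -0.06617741286754608 diam 0.06594392657279968 tool shift units [ 0.0132 -0.0385 -0.0002]
```

Call:
apply_moves --plan "-0.14 0.33 0 0 0 0;-0.26 0.67 0 0 0 0;-0.27 0.67 0 0 0 0;-0.27 0.67 0 0 0 0;-0.27 0.67 0 0 0 0;-0.27 0.67 0 0 0 0;-0.12 0.32 0 0 0 0;0 0 0 0 0 0;0 0 0 0 0 0"

```text
time_s: 9.13
position: [0.4814, -0.2817, 0.1276]
tcp_rot: [[0.897, 0.441, -0.002], [0.441, -0.897, 0.002], [-0.001, -0.003, -1.0]]
force: [0.2, -0.1, -0.3]
opening: 1.002
grasp_force: 0.0
```

```bash
python3 look.py w6 0.021; python3 - <<'E'
import cv2,numpy as np
cv2.imwrite("pics/m6.png",np.hstack([cv2.resize(cv2.imread(f"pics/w{i}.png"),(400,300)) for i in(5,6)]))
E
```

```text
9.1333 [ 0.4814 -0.2817  0.1276] [[ 0.8974  0.4412 -0.0019]
 [ 0.4412 -0.8974  0.0023]
 [-0.0007 -0.0029 -1.    ]] 1.0016149566521197 [ 0.2468 -0.0707 -0.2626]
px 281 199 circle on z 0.4861605763435364 -0.2813889980316162 diam 0.044457316398620605 tool shift units [ 0.0882  0.0363 -0.0002]
px 31 105 circle on z 0.4636860191822052 -0.06579083204269409 diam 0.07323478907346725 tool shift units [ 1.5872 -4.0316  0.0107]
```

View pics/m6.png

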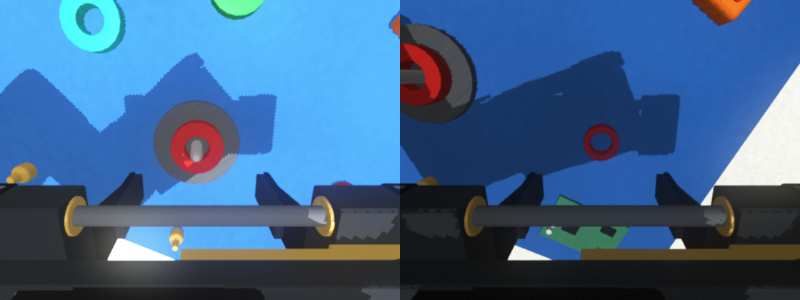

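The left picture shows the wide ring seated flat on the base, at (196,147) in the half-size frame. The narrow ring lies below the gripper at (281,199), diameter 44 mm. I'm descending and gripping.

Call:
apply_moves --plan "0.04 0.02 0.3 0 0 0;0.03 0.01 0.4 0 0 0;0 0 0.4 0 0 0;0 0 0.4 0 0 0;0 0 0.4 0 0 0;0 0 0.3 0 0 0;0 0 0.13 0 0 0;0 0 0.05 0 0 0;0 0 0 0 0 0;0 0 0 0 0 0"

```text
time_s: 10.02
position: [0.4865, -0.2814, 0.0103]
tcp_rot: [[0.896, 0.444, 0.001], [0.444, -0.896, -0.0], [0.0, 0.001, -1.0]]
force: [0.6, -0.0, -0.7]
opening: 0.998
grasp_force: 0.0
```

Call:
apply_moves --plan "0 0 0 0 0 0;0 0 0 0 0 0;0 0 0 0 0 0;0 0 0 0 0 0;0 0 0 0 0 0;0 0 0 0 0 0;0 0 0 0 0 0;0 0 0 0 0 0" --gripper -1

```text
time_s: 10.68
position: [0.4861, -0.2819, 0.0096]
tcp_rot: [[0.897, 0.443, -0.0], [0.443, -0.897, 0.0], [-0.0, -0.0, -1.0]]
force: [-0.4, -0.7, -0.2]
opening: 0.493
grasp_force: 30.0
```

Call:
apply_moves --plan "0 0 -0.1 0 0 0;0 0 -0.3 0 0 0;0 0 -0.5 0 0 0;0 0 -0.5 0 0 0;0 0 -0.5 0 0 0;0 0 -0.4 0 0 0;0 0 0 0 0 0"

```text
time_s: 11.27
position: [0.4884, -0.2836, 0.1289]
tcp_rot: [[0.897, 0.443, 0.007], [0.443, -0.896, -0.006], [0.003, 0.008, -1.0]]
force: [0.0, -0.4, -0.3]
opening: 0.496
grasp_force: 30.0
```

Call:
apply_moves --plan "0.13 -0.33 0 0 0 0;0.26 -0.67 0 0 0 0;0.26 -0.67 0 0 0 0;0.26 -0.67 0 0 0 0;0.26 -0.67 0 0 0 0;0.26 -0.67 0 0 0 0;0.13 -0.36 0 0 0 0;0 0 0 0 0 0;0 0 0 0 0 0;0 0 0 0 0 0"

```text
time_s: 12.1
position: [0.4672, -0.0669, 0.1244]
tcp_rot: [[0.897, 0.443, 0.001], [0.443, -0.897, -0.001], [0.0, 0.001, -1.0]]
force: [-0.5, -0.1, -0.4]
opening: 0.49
grasp_force: 30.0
```

```bash
python3 look.py w7 0.136
```

```text
12.1 [ 0.4672 -0.0669  0.1244] [[ 0.8965  0.443   0.0007]
 [ 0.443  -0.8965 -0.0006]
 [ 0.0004  0.0009 -1.    ]] 0.4895749139618401 [-0.5266 -0.1443 -0.3823]
px 278 232 circle on z 0.48428934812545776 -0.058241501450538635 diam 0.06860645860433578 tool shift units [ 0.3836 -0.0034  0.0001]
```

View pics/w7.png

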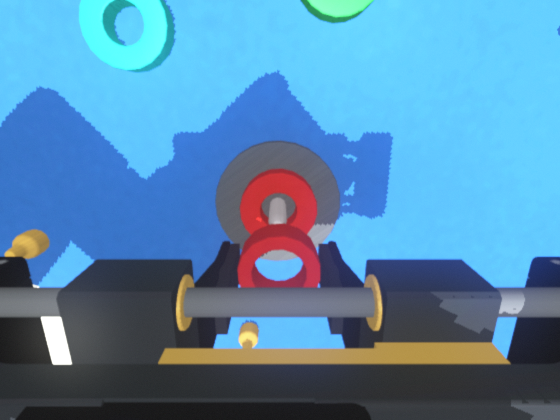

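The narrow ring is held level, columns 239–320, and the spindle at (278,212) lies in line with it. I'm lowering to just above the spindle tip for a check.

Call:
apply_moves --plan "0 0 0.3 0 0 0;0 0 0.3 0 0 0;0 0 0.25 0 0 0;0 0 0 0 0 0;0 0 0 0 0 0"

```text
time_s: 12.57
position: [0.4666, -0.0673, 0.0815]
tcp_rot: [[0.897, 0.441, -0.001], [0.441, -0.897, 0.0], [-0.001, -0.001, -1.0]]
force: [-0.1, 0.5, -0.1]
opening: 0.491
grasp_force: 30.0
```

```bash
python3 look.py w8 0.095; python3 - <<'E'
from h import *
a=cv2.imread("pics/w8.png");cv2.imwrite("pics/m8.png",cv2.resize(a[160:320,180:380],(750,600)))
s=bot.read_state();K,d,R,p=cam("wrist",s)
q=[[.4665,-.0665,.013],[.4665,-.0665,.064]]+[list(s["position"]+[0,0,k]) for k in(-.0076,.0124)]
print(cv2.projectPoints(np.array(q),cv2.Rodrigues(R.T)[0],-R.T@p,K,d)[0].reshape(-1,2))
E
```

```text
12.5667 [ 0.4666 -0.0673  0.0815] [[ 0.8974  0.4412 -0.0011]
 [ 0.4412 -0.8974  0.0003]
 [-0.0009 -0.0008 -1.    ]] 0.4909884883151974 [-0.0656  0.4845 -0.15  ]
px 278 237 circle on z 0.4821012020111084 -0.059754762798547745 diam 0.06372540444135666 tool shift units [ 0.3454  0.0017 -0.0003]
[[277.20905105 218.71098578]
 [276.86420861 246.98624455]
 [278.3503806  254.44840914]
 [278.32194466 271.55060251]]
```

View pics/m8.png

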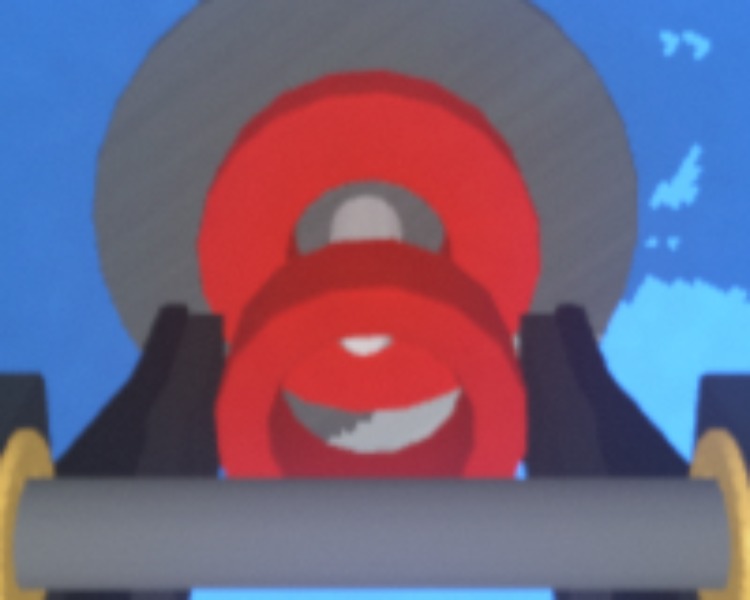

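The spindle tip, at crop (365,345), lies within about 2 mm of the hole's axis, against 7 mm of clearance. I'm lowering.

Call:
apply_moves --plan "-0.02 -0.01 0.1 0 0 0;0 0 0.15 0 0 0;0 0 0.15 0 0 0;0 0 0.1 0 0 0;0 0 0 0 0 0;0 0 0 0 0 0"

```text
time_s: 13.12
position: [0.4652, -0.066, 0.0566]
tcp_rot: [[0.897, 0.443, -0.001], [0.443, -0.897, 0.0], [-0.001, -0.001, -1.0]]
force: [0.1, -0.1, -0.9]
opening: 0.495
grasp_force: 30.0
```

Call:
apply_moves --plan "0 0 0.1 0 0 0;0 0 0.08 0 0 0;0 0 0.04 0 0 0;0 0 0 0 0 0;0 0 0 0 0 0"

```text
time_s: 13.53
position: [0.4654, -0.0661, 0.0459]
tcp_rot: [[0.897, 0.443, -0.0], [0.443, -0.897, 0.0], [-0.0, -0.0, -1.0]]
force: [0.2, -0.3, -1.0]
opening: 0.496
grasp_force: 30.0
```

Call:
apply_moves --plan "0 0 0.03 0 0 0;0 0 0.03 0 0 0;0 0 0 0 0 0;0 0 0 0 0 0"

```text
time_s: 13.87
position: [0.4654, -0.0662, 0.043]
tcp_rot: [[0.897, 0.443, -0.0], [0.443, -0.897, 0.0], [-0.0, -0.0, -1.0]]
force: [0.3, 0.6, -1.3]
opening: 0.495
grasp_force: 30.0
```

Call:
apply_moves --plan "0 0 0.02 0 0 0;0 0 0 0 0 0;0 0 0 0 0 0"

```text
time_s: 14.12
position: [0.4655, -0.0662, 0.042]
tcp_rot: [[0.897, 0.443, 0.0], [0.443, -0.897, -0.0], [0.0, 0.0, -1.0]]
force: [-0.7, -0.4, 0.0]
opening: 0.496
grasp_force: 30.0
```

Call:
apply_moves --plan "0 0 0.01 0 0 0;0 0 0 0 0 0;0 0 0 0 0 0"

```text
time_s: 14.37
position: [0.4655, -0.0662, 0.0415]
tcp_rot: [[0.897, 0.443, 0.0], [0.443, -0.897, -0.0], [0.0, 0.0, -1.0]]
force: [0.5, -0.5, -0.3]
opening: 0.494
grasp_force: 30.0
```

Call:
apply_moves --plan "0 0 0.01 0 0 0;0 0 0 0 0 0;0 0 0 0 0 0"

```text
time_s: 14.62
position: [0.4655, -0.0662, 0.0415]
tcp_rot: [[0.897, 0.443, 0.0], [0.443, -0.897, -0.0], [0.0, 0.0, -1.0]]
force: [0.1, -0.1, 4.9]
opening: 0.495
grasp_force: 30.0
```

Call:
apply_moves --plan "0 0 0.01 0 0 0;0 0 0 0 0 0;0 0 0 0 0 0"

```text
time_s: 14.87
position: [0.4655, -0.0662, 0.0414]
tcp_rot: [[0.897, 0.443, 0.0], [0.443, -0.897, -0.0], [0.0, 0.0, -1.0]]
force: [-1.4, 0.3, 10.4]
opening: 0.495
grasp_force: 30.0
```

It is resting at the predicted height, tip 0.0415. I'm releasing it and rising.

Call:
apply_moves --plan "0 0 0 0 0 0;0 0 0 0 0 0;0 0 0 0 0 0;0 0 0 0 0 0;0 0 0 0 0 0;0 0 -0.2 0 0 0;0 0 -0.5 0 0 0;0 0 -0.6 0 0 0;0 0 -0.6 0 0 0;0 0 -0.4 0 0 0" --gripper 1

```text
time_s: 15.7
position: [0.4661, -0.0663, 0.1576]
tcp_rot: [[0.897, 0.443, 0.002], [0.443, -0.897, -0.001], [0.001, 0.002, -1.0]]
force: [0.8, -0.2, 0.3]
opening: 0.992
grasp_force: 0.0
```

Call:
apply_moves --plan "-0.3 0 -0.3 0 0 0;0 0 0 0 0 0;0 0 0 0 0 0"

```text
time_s: 15.95
position: [0.452, -0.0729, 0.171]
tcp_rot: [[0.897, 0.442, 0.001], [0.442, -0.897, -0.0], [0.001, 0.001, -1.0]]
force: [-0.5, 0.6, -0.6]
opening: 1.006
grasp_force: 0.0
```

```bash
python3 look.py w9 0.053; python3 - <<'E'
from h import *
a=cv2.imread("pics/w9.png")[100:300,180:380];b=capture("scene")[150:250,175:275,::-1]
cv2.imwrite("pics/m9.png",np.hstack([cv2.resize(x,(400,400),interpolation=2) for x in(a,b)]))
E
```

```text
15.95 [ 0.452  -0.0729  0.171 ] [[ 0.8969  0.4421  0.0014]
 [ 0.4421 -0.8969 -0.0005]
 [ 0.0011  0.001  -1.    ]] 1.0057202042490447 [-0.4834  0.5693 -0.555 ]
px 279 177 circle on z 0.4709444046020508 -0.06417528539896011 diam 0.06018806993961334 tool shift units [0.4171 0.0103 0.0005]
```

View pics/m9.png

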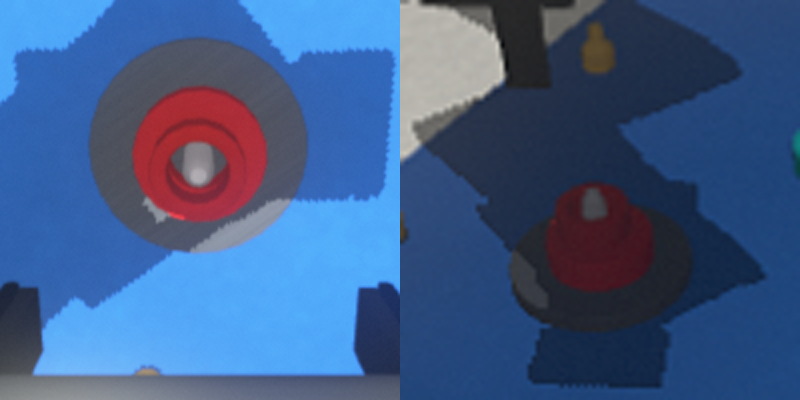

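Both rings are stacked flat on the base, narrow on wide, with the spindle coming through at crop (198,165).

```bash
python3 -c "
from rig import bot
print(bot.hand_in())"
```

```text
the job is handed in; nothing more can be done
None
```

The wide red ring sits flat on the base with the narrow red ring flat on top of it. Each was lowered until it rested before release, the black spare was never touched, and the job was handed in at about 16 s of the 64 s allowed.

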